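Lock the side stop against the printing block

ROBOT

A 6-joint arm with a two-finger parallel gripper is mounted at the origin on the work surface. World frame = base frame: x ahead of the robot, y to its left, z up, the work surface at z = 0. Lengths are in m, angles in rad, forces in N, time in s.
With the tool pointing down it reaches from about 0.3 to 0.775 m from the base axis. Payload 14.6 kg.
Tool frame: the origin (TCP) lies at the very end of the fingers, on their centre line; the grasp point (between the pads) lies 19 mm behind it; z points along the fingers, y is the line along which they close (so a half turn about z gives the same grasp; the last joint's range is limited). The gripper opens to 94 mm and grips with 3 to 60 N. Pads are 16 mm wide; open, the fingers measure 119 mm over their backs; the gripper's body (75 mm by 177 mm) begins 78 mm behind the grasp point.
Start: joints at [-1.242, 0.3, 1.521, -0, 1.321, -0.067], TCP at [0.212, -0.507, 0.205] pointing down, gripper open.
Joint ranges: [-3.03, 3.03], [-0.79, 2.21], [0.23, 2.52], [-1.04, 4.18], [0, 3.07], [-2.55, 2.55]. Speed limits (rad/s): [2.22, 2.22, 2.57, 3.14, 3.14, 3.14].

INTERFACE

Orientations are given as [roll, pitch, yaw] about the fixed x, y, z axes, in that order (R = Rz(yaw) Ry(pitch) Rx(roll)).
In Python, from station import ctrl gives the robot as it stands.
- The arm moves only by the tool carry_out, never from a script. Its argument "motion" is text: rows parted by semicolons, each of 7 numbers parted by spaces: the shift along the world's x, y, z in m, then the turn, a rotation vector about the world's x, y, z in degrees, then the closure in counts, from 0 (fully open) to 255 (shut). In form: dx dy dz wx wy wz hand; .... A call has 1 to 20 rows; each row shifts and turns the commanded pose from where the row before left it; what a row does not reach is not made up. A row lasts 1/12 s, in which the tool goes at most 41.7 mm and 7.16 degrees, less where a joint would pass 70% of its speed; a pose out of reach is approached as far as the arm can. A call is refused whole if a number of a shift passes 0.0417 or a number of a turn 7.16, either way. A call with a gripper value outside its range is refused whole. The fingers move at their own pace and stop on an object; "grip_force" is the grip in N (left out, the last holds). Time passes only in rows, so rows that do not move let the fingers close. It gives the time, the measured TCP pose, the force, the opening and the grip force at its end, in the units of the state.
- ctrl.get_obs(): the state, without advancing time (a new reading comes with each control period).
- ctrl.camera(name): name is "scene" or "top" or "wrist"; returns a dict with "pixels" (420x560x3 uint8, red, green, blue), "range_z" (420x560 float32, m along the optical axis (not along the pixel's ray), 0 where there is no reading), "K" (3x3 intrinsics, pixels), "position" and "attitude" of the camera in the world. Camera axes: x right, y up, looking along -z (the intrinsics and any distortion apply to the point x, -y, -z); pixel columns grow to the right and rows downward; lengths in m; the calibration is good to about 2 mm. A picture is of the moment at which its call begins.
- ctrl.hand_in(): hands the job in; it is judged then, once.
The state is a dict: "time_s": time; "qpos": joint angles; "joint_vel": joint speeds; "tau": joint torques, N m; "ee_pos": TCP position; "eef_rot": TCP orientation; "force": force on the tool from outside, world axes, zero at the start; "moment": the same for the moment, N m; "grip_width": finger opening in m; "grip_force": force on a finger pad.
Only numpy, scipy, OpenCV 4.12 (cv2) and the standard library are available. Lean on these libraries where they do the work, as an engineer would, in place of code of your own. Each camera call takes 0.05 s, during which the arm holds its last target. There are 200 camera calls.

TASK

The printing block lies in register on the press bed. Push the aluminium side stop up until it just touches the block without shifting the block, then start the wing knob on its stud: turn it backwards (anticlockwise from above) until the thread clicks and the knob drops a little, and only then forwards (clockwise) until it is snug on the stop and holds it. Never force the thread: not down, not the wrong way, not over-tight; leave the other things on the bed and table where they are.

Things in the scene. Friction and masses are not known exactly. Their poses are not given: they have to be found in the camera images.
- bed: Fixed grey steel press bed, plate 240 x 400 x 12 mm. Origin on the stud's axis at the underside (table level); its z axis is up and is the axis of the stud and knob; the stop slides along its +y towards the block.
- knob_wing (a point): Centre of the wing (grip bar) of the black wing knob that sits loosely, not yet threaded, on the upright stud. The wing is 56 mm long along the point's x, 14 mm thick along y, 28 mm high (point 14 mm below its top, 48 mm above the knob's underside), on a round hub 40 mm across and 34 mm high. About 90 g: it sinks by its own weight when held with play.
- thread_top (a point): Flat top of the stud's coarse three-start right-hand thread, inside the knob, 32 mm over the table; three pins in the knob rest on it. The thread's turn about the axis is unknown and unseen. The knob must first turn back 0.2 to 1.3 rad until the pins fall 7.5 mm; farther back is blocked (pressed there they may hang up). Turned forwards before that, they jam on the blunt thread ends.
- knob_foot (a point): Centre of the knob's underside: about 31 mm over the table at the start, 23.5 mm after the click. From the click, forwards, the knob runs freely (under 0.05 N m), sinks 1.5 mm more onto the stop (22 mm) and tightens after roughly 0.6 to 1.5 rad, the torque then rising over some 0.3 rad. Snug is a turning moment of some 0.15 to 0.35 N m; much over 0.5 is forcing it.
- stop: Aluminium side stop, slides on the bed along the bed's +y by up to 42 mm; its origin is 45 mm behind its front face, on the bed plate; friction about 3 N, stays where it is left until clamped. A bar 10 mm thick with a slot round the stud, under the knob.
- stop_tab (a point): Upright tab at the rear end of the stop, 46 mm wide (bed x), 10 mm thick (bed y), its top 34 mm above the bed plate: a place to push. The point is at the middle of the tab's top edge on its rear side (away from the block); the axes are the bed's.
- stop_face (a point): Middle of the stop's front face (46 mm wide, 22 mm high), the face that must touch the block; 145 mm ahead of the tab's rear side; the axes are the bed's, +y towards the block.
- block_edge (a point): Middle of the block's side that faces the stop, half-way up (12 mm over the bed plate). The block is wood faced with dark metal, 130 x 100 x 24 mm, about 2 kg, loose on the bed, 7 to 34 mm ahead of the stop.
- spare_knob: Bystander: small black five-lobed star knob, 42 mm across, 18 mm high, lying loose on the bed; origin at the centre of its underside.
- furniture: Bystander: steel bar 16 x 90 x 16 mm lying loose on the bed; origin at the centre of its underside.
- tin: Bystander: yellow open tin 100 x 210 x 62 mm on the table; origin at the centre of its underside.
- ink_can: Bystander: ink can 80 mm across, 75 mm high on the table; origin at the centre of its underside.
There are look-alikes about, which are no part of the job. What is shaped like the part that bears knob_wing but purple or white is not meant. Leave any orange or red look-alike of the part that bears block_edge alone.

How it is judged:
By the outcome, as a careful person would: the job done as asked, in the order asked, and still so for the second after the job is handed in, with the robot touching nothing.
It also fails if it takes over 67 s, if anything falls off the work surface, if the arm or the gripper's body presses on something with over 40 N, if the wrist force passes 120 N, or if a joint passes its speed limit or range.

## Working session

There is one attempt and no reset: what is moved stays moved. The work goes in short steps, Python scripts to look and compute and a tool call to move; the robot and the scene stay as the last step left them, time stands still between calls to the robot, and variables do not carry over. Pictures are saved under pics/ and viewed, at most 10 in all, crops included, and the job is handed in when it is done.

Besides the shell and the picture viewer there is one more tool, called after "Call:" by a JSON object that holds its "fn" and its "kwargs". carry_out: Moves the arm, as the interface text tells. Its arguments: {"type":"object","properties":{"motion":{"type":"string"},"grip_force":{"type":"number"}},"required":["motion"]}

```bash
mkdir -p pics; cat > h.py <<'E'
import numpy as np, cv2
from station import ctrl
def shot(n,f=None):
    c=ctrl.camera(n)
    if f: cv2.imwrite('pics/'+f,c['pixels'][:,:,::-1])
    return c
def Rm(c):
    a=np.array(c['attitude'],float)
    if a.shape==(3,3): return a
    from scipy.spatial.transform import Rotation as R
    return R.from_euler('xyz',a).as_matrix() if a.size==3 else R.from_quat(a).as_matrix()
def ray(c,u,v):
    K=c['K']; d=np.array([(u-K[0,2])/K[0,0],-(v-K[1,2])/K[1,1],-1.])
    return Rm(c)@d
def plane(c,u,v,z):
    d=ray(c,u,v);p=np.array(c['position']); return p+d*(z-p[2])/d[2]
def cloud(c):
    h,w=c['range_z'].shape;u,v=np.meshgrid(np.arange(w),np.arange(h));K=c['K'];r=c['range_z']
    P=np.stack([(u-K[0,2])/K[0,0]*r,-(v-K[1,2])/K[1,1]*r,-r],-1)
    return P@Rm(c).T+np.array(c['position'])
E
python3 - <<'E'
from h import *
for n in('top','scene'):
    c=shot(n,n+'1.png'); print(n,{k:v for k,v in c.items() if k not in('pixels','range_z')}); 
    np.savez('/tmp/%s.npz'%n,**{k:np.array(v) for k,v in c.items()})
print(ctrl.get_obs())
E
```

```text
top {'K': array([[449.98325514,   0.        , 275.15920036],
       [  0.        , 449.98325514, 213.60002356],
       [  0.        ,   0.        ,   1.        ]]), 'position': array([ 0.40163801, -0.00898198,  1.27312102]), 'attitude': array([ 0.06200876, -0.01984584, -1.55388283])}
scene {'K': array([[450.51166429,   0.        , 279.64182653],
       [  0.        , 450.51166429, 210.91270329],
       [  0.        ,   0.        ,   1.        ]]), 'position': array([0.90991776, 0.33839289, 0.89828399]), 'attitude': array([0.59375377, 0.00600485, 2.27753544])}
{'time_s': 0.1, 'qpos': array([-1.24155234e+00,  3.00440409e-01,  1.52153139e+00, -1.66032449e-05,
        1.32069586e+00, -6.66048217e-02]), 'joint_vel': array([-0.00086004, -0.00099042, -0.00276708,  0.00022244, -0.0002312 ,
       -0.0014816 ]), 'tau': array([ 1.15002887e-03, -5.32647693e+01, -3.53285801e+01,  7.09827337e-02,
        2.34903902e-02, -7.09824076e-05]), 'ee_pos': array([ 0.21198807, -0.50724361,  0.20492418]), 'eef_rot': array([-3.14051897e+00, -5.55007542e-05,  3.95852894e-01]), 'force': array([ 0.17461723, -0.15212973,  0.08294003]), 'moment': array([ 0.02810761, -0.0010685 , -0.03973084]), 'grip_force': 0.0, 'grip_width': 0.09385613891317811}
```

View pics/top1.png

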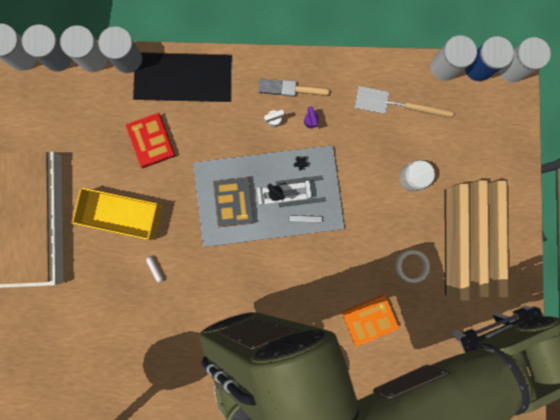

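View pics/scene1.png

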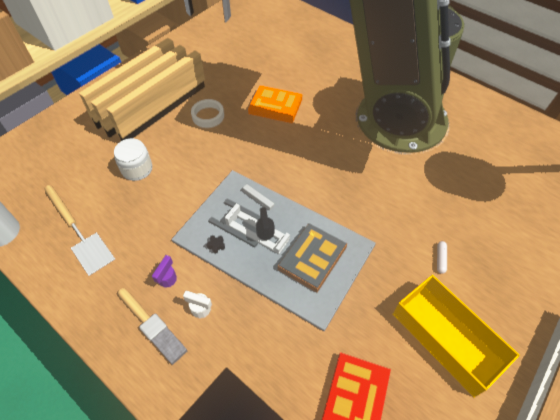

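The top view shows the black wing knob on the stud at about (275,192). The look-alike knobs are purple (311,118) and white (275,118), and the star knob at (301,162) is the spare. Only the black knob at (275,192) sits on the stop, so it is the one meant. The real block is the dark one on the bed at (235,202); the red (150,139) and orange (371,321) blocks are look-alikes. I'll confirm with an enlarged crop and measure.

```bash
python3 - <<'E'
from h import *
cs={n:dict(np.load('/tmp/%s.npz'%n)) for n in('top','scene')}
c=cs['top'];a=cv2.resize(c['pixels'][140:250,190:350],None,fx=4.8,fy=4.8,interpolation=2)
b=cv2.resize(cs['scene']['pixels'][170:320,170:380],None,fx=3.7,fy=3.7,interpolation=2)
cv2.imwrite('pics/crop_top.png',a[:,:,::-1]);cv2.imwrite('pics/crop_scene.png',b[:,:,::-1])
for n,c in cs.items():
    P=cloud(c);hsv=cv2.cvtColor(c['pixels'],cv2.COLOR_RGB2HSV)
    # bed: z ~ 0.012, low saturation
    m=((hsv[...,1]<70)&(abs(P[...,2]-.012)<.012)&(P[...,0]>.2)&(P[...,0]<.7)&(abs(P[...,1])<.35)).astype(np.uint8)
    m=cv2.morphologyEx(m,cv2.MORPH_CLOSE,np.ones((9,9)));m=cv2.morphologyEx(m,cv2.MORPH_OPEN,np.ones((7,7)))
    k=max(cv2.findContours(m,0,1)[0],key=cv2.contourArea)
    q=np.array([plane(c,*p[0],.012)[:2] for p in k],np.float32); r=cv2.minAreaRect(cv2.convexHull(q)); print(n,'bed',r)
    ctr=np.array(r[0]);
    sel=lambda lo,hi:P[(P[...,2]>lo)&(P[...,2]<hi)&(np.linalg.norm(P[...,:2]-ctr,axis=-1)<.15)]
    w=sel(.068,.1); print('knob wing n',len(w),w.mean(0),w[:,2].max(),cv2.minAreaRect(w[:,:2].astype(np.float32)))
    t=sel(.040,.050);print('z40-50',len(t));print(np.round(t[::max(1,len(t)//25)],3).tolist())
    print('bed z',np.median(P[m>0][:,2]))
E
```

```text
top bed ((0.5317997932434082, -0.012302607297897339), (0.24044007062911987, 0.401903361082077), 8.32089614868164)
knob wing n 127 [ 0.53398193 -0.0322301   0.09009441] 0.0978465408788749 ((0.5353097319602966, -0.03232742100954056), (0.05490459129214287, 0.024532180279493332), 63.21357727050781)
z40-50 135
[[0.572, 0.066, 0.041], [0.569, -0.121, 0.048], [0.564, -0.115, 0.049], [0.558, 0.099, 0.041], [0.562, -0.124, 0.041], [0.559, -0.121, 0.046], [0.556, -0.118, 0.044], [0.553, -0.121, 0.046], [0.55, -0.124, 0.047], [0.548, -0.124, 0.044], [0.545, -0.127, 0.045], [0.536, 0.076, 0.04], [0.534, 0.043, 0.041], [0.534, -0.121, 0.048], [0.531, -0.121, 0.047], [0.525, 0.095, 0.042], [0.526, -0.124, 0.043], [0.52, 0.068, 0.04], [0.511, 0.12, 0.04], [0.508, 0.122, 0.042], [0.506, 0.059, 0.041], [0.504, 0.037, 0.041], [0.491, 0.111, 0.042], [0.487, 0.056, 0.041], [0.479, 0.056, 0.041], [0.473, 0.059, 0.042], [0.464, 0.066, 0.045]]
bed z 0.012201899744482825
scene bed ((0.5318634510040283, -0.012492343783378601), (0.24311968684196472, 0.40115445852279663), 8.466870307922363)
knob wing n 197 [ 0.53729752 -0.02910949  0.08919623] 0.09800958604681065 ((0.5336868166923523, -0.03326641023159027), (0.05655589699745178, 0.026296919211745262), 65.15381622314453)
z40-50 242
[[0.523, -0.132, 0.043], [0.524, -0.121, 0.046], [0.535, -0.127, 0.045], [0.535, -0.12, 0.047], [0.533, -0.12, 0.041], [0.551, -0.123, 0.05], [0.547, -0.119, 0.046], [0.558, -0.123, 0.046], [0.559, -0.119, 0.047], [0.558, -0.118, 0.043], [0.568, -0.119, 0.045], [0.456, 0.045, 0.04], [0.47, 0.045, 0.04], [0.552, -0.031, 0.049], [0.551, -0.028, 0.047], [0.46, 0.074, 0.041], [0.544, -0.017, 0.046], [0.55, -0.024, 0.042], [0.463, 0.078, 0.041], [0.475, 0.091, 0.04], [0.514, 0.06, 0.04], [0.538, 0.047, 0.04], [0.549, 0.053, 0.04], [0.523, 0.095, 0.04], [0.518, 0.113, 0.041], [0.555, 0.08, 0.04], [0.554, 0.103, 0.041]]
bed z 0.01347283572728869
```

View pics/crop_top.png

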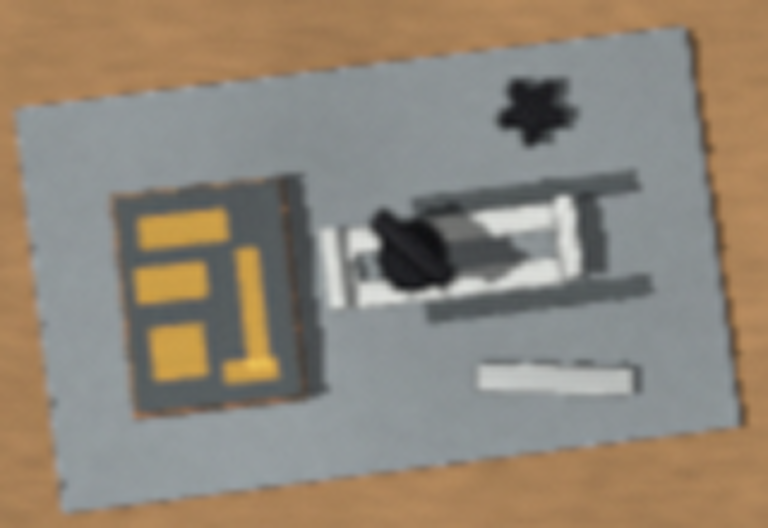

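View pics/crop_scene.png

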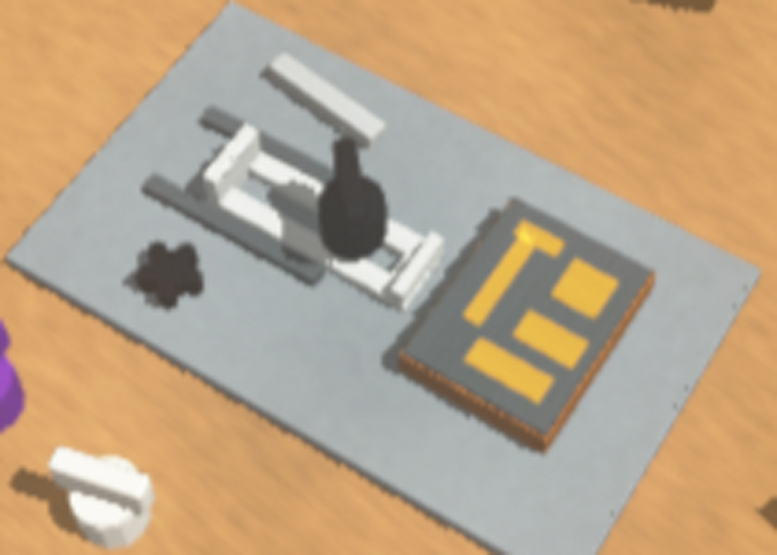

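The crops confirm it: the black wing knob sits on the white slotted stop, with the tab at the right end and the front face near the dark block. Stud at about (0.5345,-0.033), bed yaw about 8.4°, wing along about 64°. I'll move behind the tab with the fingers closing.

Call:
{"fn": "carry_out", "kwargs": {"motion": "0.012 0.0125 0 0 0 -1 255;0.024 0.025 0 0 0 -1 255;0.024 0.025 0 0 0 -1 255;0.024 0.025 0 0 0 -1 255;0.024 0.025 0 0 0 -1 255;0.024 0.025 0 0 0 -1 255;0.024 0.025 0 0 0 -1 255;0.024 0.025 0 0 0 -1 255;0.024 0.025 0 0 0 -1 255;0.024 0.025 0 0 0 -1 255;0.024 0.025 0 0 0 -1 255;0.024 0.025 0 0 0 -1 255;0.024 0.025 0 0 0 -1 255;0.024 0.025 0 0 0 -1 255;0.012 0.0125 0 0 0 0 255;0.0045 0.002 0 0 0 0 255;0 0 0 0 0 0 255", "grip_force": 20}}

```text
time_s: 1.52
ee_pos: [0.5529, -0.1549, 0.2049]
eef_rot: [-3.141, 0.001, 0.153]
force: [-1.0, 0.7, 0.6]
grip_width: 0.0007
grip_force: 0.0
```

```bash
python3 - <<'E'
from h import *
c=shot('wrist','wr1.png');np.savez('/tmp/wrist.npz',**{k:np.array(v) for k,v in c.items()});o=ctrl.get_obs()
print(o['ee_pos'],np.degrees(o['eef_rot']),o['grip_width'],o['force'],o['moment'],o['qpos'],c['position'],c['attitude'])
E
```

```text
[ 0.5523101  -0.15565091  0.20500688] [-1.79985152e+02  4.69080213e-02  8.71383074e+00] 0.00013957001367363828 [-0.39209081 -1.08190542 -0.13185607] [ 0.00236597 -0.00542435 -0.04831908] [-3.38445441e-01  3.53965949e-01  1.45062558e+00 -1.61449198e-04
  1.33784537e+00  1.08030329e+00] [ 0.62538221 -0.14256249  0.38417048] [-2.54984423e-01  5.14750418e-04 -1.41799908e+00]
```

View pics/wr1.png

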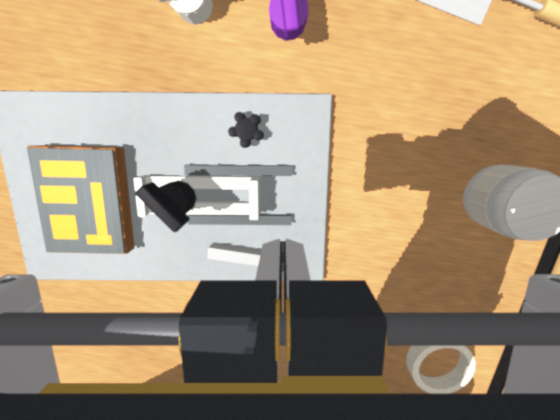

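The wrist view shows the tab at (255,198), the stop's front at (138,197), the block's near side at (128,200) and the wing knob at (165,205). Now measure the gap and tab in bed axes.

```bash
python3 - <<'E'
from h import *
a=np.radians(8.4);B=np.array([[np.cos(a),np.sin(a)],[-np.sin(a),np.cos(a)]])
for n in('wrist','top','scene'):
    c=dict(np.load('/tmp/%s.npz'%n));P=cloud(c);hsv=cv2.cvtColor(c['pixels'],cv2.COLOR_RGB2HSV)
    Q=(P[...,:2]-[.5345,-.033])@B.T;z=P[...,2];x,y=Q[...,0],Q[...,1]
    ok=c['range_z']>0
    pr=lambda s,m,q=(2,50,98):print(n,s,m.sum(),'x',np.round(np.percentile(x[m],[2,50,98]),4),'y',np.round(np.percentile(y[m],q),4),'z',np.round(np.median(z[m]),4)) if m.sum() else print(n,s,0)
    pr('tab',ok&(abs(x)<.03)&(y>-.12)&(y<-.05)&(z>.042)&(z<.05))
    pr('face',ok&(abs(x)<.022)&(y>.035)&(y<.065)&(z>.028)&(z<.04)&(hsv[...,2]>150))
    pr('block',ok&(abs(x)<.06)&(y>.05)&(y<.2)&(z>.032)&(z<.04)&(hsv[...,2]<150))
    pr('bedAll',ok&(abs(x)<.11)&(y>-.17)&(y<.2)&(z<.02)&(z>.006))
    m=ok&(abs(x)<.04)&(abs(y)<.05)&(z>.086)&(z<.1); pr('wingtop',m)
    r=cv2.minAreaRect(P[m][:,:2].astype(np.float32));print(r)
    m=ok&(np.hypot(x,y)<.03)&(z>.055)&(z<.068);pr('hub',m)
E
```

```text
wrist tab 349 x [-0.0221  0.0018  0.0233] y [-0.093  -0.0884 -0.0836] z 0.0461
wrist face 198 x [-0.0215 -0.0069  0.0209] y [0.0433 0.0478 0.0515] z 0.034
wrist block 415 x [-0.0566  0.0074  0.059 ] y [0.0696 0.0723 0.141 ] z 0.0337
wrist bedAll 33103 x [-0.1056  0.0402  0.1077] y [-0.1652 -0.0073  0.1952] z 0.0122
wrist wingtop 844 x [-0.0196  0.0022  0.0228] y [-0.019   0.0007  0.0202] z 0.0925
((0.5355700254440308, -0.031580615788698196), (0.05604850873351097, 0.013923978433012962), 50.12273406982422)
wrist hub 462 x [-0.0081  0.0097  0.0206] y [-0.0183 -0.009   0.0075] z 0.0647
top tab 56 x [-0.0219 -0.0024  0.0221] y [-0.0944 -0.0891 -0.0847] z 0.0463
top face 43 x [-0.0203 -0.0005  0.0198] y [0.0424 0.0459 0.0499] z 0.0336
top block 927 x [-0.0584  0.003   0.0561] y [0.0708 0.115  0.1669] z 0.0357
top bedAll 7294 x [-0.1068  0.0013  0.1068] y [-0.1646 -0.0051  0.1947] z 0.012
top wingtop 110 x [-0.0214 -0.0006  0.0213] y [-0.0186 -0.0003  0.0191] z 0.092
((0.5344014167785645, -0.03303134813904762), (0.05441319942474365, 0.014022000133991241), 50.51698303222656)
top hub 91 x [-0.0185 -0.0013  0.0198] y [-0.0187  0.0022  0.019 ] z 0.0643
scene tab 89 x [-0.0233 -0.0012  0.021 ] y [-0.0952 -0.0892 -0.0847] z 0.0466
scene face 83 x [-0.0211 -0.0003  0.0214] y [0.0411 0.0464 0.05  ] z 0.034
scene block 1321 x [-0.0579  0.0103  0.0561] y [0.0704 0.1137 0.166 ] z 0.0368
scene bedAll 9144 x [-0.1067  0.0354  0.1074] y [-0.1641  0.0165  0.1958] z 0.0132
scene wingtop 151 x [-0.0208  0.0014  0.0215] y [-0.0185  0.0013  0.0201] z 0.0933
((0.5334855914115906, -0.03317391872406006), (0.056011948734521866, 0.013965782709419727), 50.127140045166016)
scene hub 143 x [-0.0199  0.0028  0.0191] y [-0.0185  0.0005  0.0198] z 0.0651
```

Gap is about 20 mm, tab rear at bed y about -0.0945, wing at about 50°, and the heights match. Descend behind the tab, then advance along (-0.146, 0.989).

Call:
{"fn": "carry_out", "kwargs": {"motion": "0 0 -0.02 0 0 0 255;0 0 -0.03 0 0 0 255;0 0 -0.03 0 0 0 255;0 0 -0.03 0 0 0 255;0 0 -0.03 0 0 0 255;0 0 -0.02 0 0 0 255;0 0 -0.012 0 0 0 255;0 0 0 0 0 0 255;0 0 0 0 0 0 255;0 0 0 0 0 0 255"}}

```text
time_s: 2.4
ee_pos: [0.5532, -0.1561, 0.0351]
eef_rot: [3.141, -0.002, 0.151]
force: [-0.9, 0.1, -0.2]
grip_width: 0.0007
grip_force: 0.0
```

Call:
{"fn": "carry_out", "kwargs": {"motion": "-0.0003 0.002 0 0 0 0 255;-0.0003 0.002 0 0 0 0 255;-0.0003 0.002 0 0 0 0 255;-0.0003 0.002 0 0 0 0 255;-0.0003 0.002 0 0 0 0 255;-0.0003 0.002 0 0 0 0 255;0 0 0 0 0 0 255;0 0 0 0 0 0 255"}}

```text
time_s: 3.07
ee_pos: [0.5507, -0.1433, 0.0334]
eef_rot: [-3.142, 0.0, 0.152]
force: [0.1, 0.2, 0.3]
grip_width: 0.0008
grip_force: 0.0
```

Call:
{"fn": "carry_out", "kwargs": {"motion": "-0.0003 0.002 0 0 0 0 255;-0.0003 0.002 0 0 0 0 255;-0.0003 0.002 0 0 0 0 255;-0.0003 0.002 0 0 0 0 255;-0.0003 0.002 0 0 0 0 255;-0.0003 0.002 0 0 0 0 255"}}

```text
time_s: 3.57
ee_pos: [0.5489, -0.1314, 0.0334]
eef_rot: [3.141, -0.0, 0.151]
force: [-0.1, -3.5, -1.0]
grip_width: 0.0005
grip_force: 1.5
```

```bash
cat >> h.py <<'E'
a_=np.radians(8.4);B=np.array([[np.cos(a_),np.sin(a_)],[-np.sin(a_),np.cos(a_)]])
def bed(P): return (np.asarray(P)[...,:2]-[.5345,-.0325])@B.T
def gap(n,f=None):
    c=shot(n,f);P=cloud(c);hsv=cv2.cvtColor(c['pixels'],cv2.COLOR_RGB2HSV);Q=bed(P);x,y,z=Q[...,0],Q[...,1],P[...,2];ok=c['range_z']>0
    for s,m in(('tab',(abs(x)<.03)&(y>-.12)&(y<-.03)&(z>.042)&(z<.05)&(hsv[...,2]>150)),('face',(abs(x)<.022)&(y>.035)&(y<.08)&(z>.028)&(z<.04)&(hsv[...,2]>150)&(hsv[...,1]<60)),('block',(abs(x)<.06)&(y>.05)&(y<.2)&(z>.032)&(z<.04)&(hsv[...,2]<150))):
        m=m&ok;print(n,s,m.sum(),np.round(np.percentile(y[m],[2,50,98]),4) if m.any() else '')
def st():
    o=ctrl.get_obs();print('tcp',np.round(o['ee_pos'],4),'bed',np.round(bed(o['ee_pos']),4),'Fbed',np.round(B@o['force'][:2],2),'Fz',round(o['force'][2],2),'M',np.round(o['moment'],3),'yaw',round(np.degrees(o['eef_rot'][2]),1),'w',o['grip_width'],'t',o['time_s'])
E
python3 - <<'E'
from h import *
st();gap('scene');gap('top');st()
E
```

```text
tcp [ 0.5489 -0.1314  0.0334] bed [-0.0002 -0.1   ] Fbed [-0.58 -3.49] Fz -1.02 M [-0.552 -0.086 -0.026] yaw 8.7 w 0.00045492305043565206 t 3.5667
scene tab 0 
scene face 83 [0.0478 0.0533 0.0563]
scene block 1216 [0.0702 0.1122 0.165 ]
top tab 0 
top face 46 [0.0377 0.053  0.057 ]
top block 911 [0.0703 0.114  0.1665]
tcp [ 0.5489 -0.1312  0.0334] bed [-0.0002 -0.0997] Fbed [0.11 0.18] Fz 0.01 M [-0.09  -0.04  -0.023] yaw 8.7 w 0.0006847622811839192 t 3.6667
```

In contact; the stop moves at about 3.5 N with about 13 mm left. Advance 9 mm, then look again.

Call:
{"fn": "carry_out", "kwargs": {"motion": "-0.00015 0.001 0 0 0 0 255;-0.00015 0.001 0 0 0 0 255;-0.00015 0.001 0 0 0 0 255;-0.00015 0.001 0 0 0 0 255;-0.00015 0.001 0 0 0 0 255;-0.00015 0.001 0 0 0 0 255;-0.00015 0.001 0 0 0 0 255;-0.00015 0.001 0 0 0 0 255;-0.00015 0.001 0 0 0 0 255"}}

```text
time_s: 4.42
ee_pos: [0.5476, -0.1224, 0.0335]
eef_rot: [3.142, -0.0, 0.151]
force: [0.5, -2.9, -1.5]
grip_width: 0.0005
grip_force: 1.5
```

```bash
python3 - <<'E'
from h import *
st();gap('scene');gap('top')
c=shot('wrist');P=cloud(c);cv2.imwrite('pics/w_g.png',cv2.resize(c['pixels'],None,fx=1.4,fy=1.4)[:,:,::-1]);st()
E
```

```text
tcp [ 0.5476 -0.1224  0.0335] bed [-0.0001 -0.0908] Fbed [ 0.08 -2.95] Fz -1.55 M [-0.558 -0.121 -0.004] yaw 8.7 w 0.00046280667163019304 t 4.4167
scene tab 5 [-0.0781 -0.0746 -0.0724]
scene face 81 [0.0572 0.0624 0.0678]
scene block 1219 [0.0702 0.1116 0.1649]
top tab 0 
top face 48 [0.0584 0.0623 0.0662]
top block 882 [0.0704 0.1144 0.1667]
tcp [ 0.5476 -0.1222  0.0334] bed [-0.0002 -0.0907] Fbed [ 0.35 -1.69] Fz 0.13 M [-0.2  -0.13 -0.01] yaw 8.7 w 0.0005132550093542371 t 4.5667
```

View pics/w_g.png

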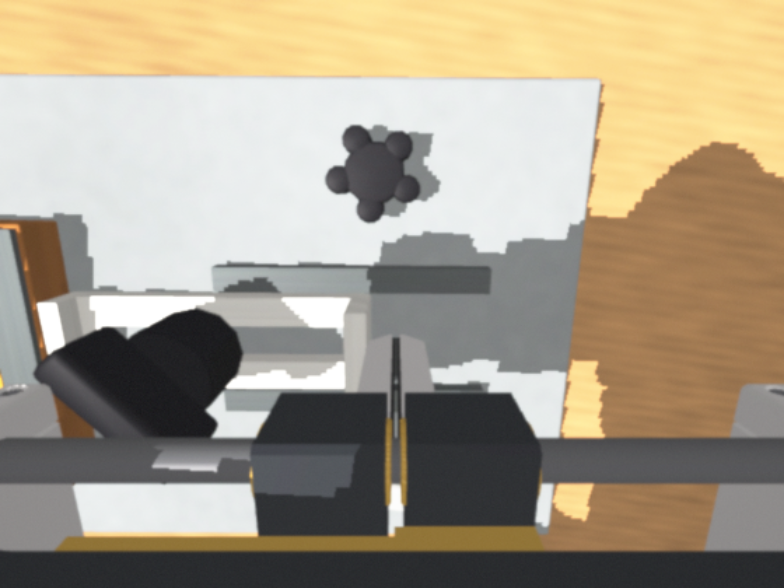

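The wrist view shows the stop face at (45,300) just short of the block's brown side at about x=30, with 3–4 mm left. I'll do a 2 mm push, then creep while watching force.

Call:
{"fn": "carry_out", "kwargs": {"motion": "-0.0001 0.0005 0 0 0 0 255;-0.0001 0.0005 0 0 0 0 255;-0.0001 0.0005 0 0 0 0 255;-0.0001 0.0005 0 0 0 0 255"}}

```text
time_s: 4.9
ee_pos: [0.5473, -0.1205, 0.0335]
eef_rot: [3.141, -0.0, 0.151]
force: [1.5, -2.7, -1.6]
grip_width: 0.0004
grip_force: 1.5
```

```bash
python3 - <<'E'
from h import *
st();gap('scene');gap('top');st()
E
```

```text
tcp [ 0.5473 -0.1205  0.0335] bed [-0.0002 -0.0889] Fbed [ 1.09 -2.85] Fz -1.62 M [-0.546 -0.374  0.007] yaw 8.7 w 0.00038706769397255374 t 4.9
scene tab 0 
scene face 88 [0.0594 0.0644 0.07  ]
scene block 1212 [0.0707 0.1117 0.1649]
top tab 0 
top face 58 [0.0601 0.0648 0.07  ]
top block 892 [0.0707 0.1139 0.1665]
tcp [ 0.5473 -0.1204  0.0335] bed [-0.0002 -0.0888] Fbed [ 0.37 -1.65] Fz -1.44 M [-0.44  -0.315 -0.021] yaw 8.7 w 0.0003801497929647532 t 5.0
```

Call:
{"fn": "carry_out", "kwargs": {"motion": "-0.0001 0.0005 0 0 0 0 255"}}

```text
time_s: 5.08
ee_pos: [0.5472, -0.12, 0.0335]
eef_rot: [3.141, -0.0, 0.151]
force: [2.4, -6.5, -2.4]
grip_width: 0.0004
grip_force: 3.5
```

Call:
{"fn": "carry_out", "kwargs": {"motion": "-0.0001 0.0005 0 0 0 0 255"}}

```text
time_s: 5.17
ee_pos: [0.5472, -0.12, 0.0335]
eef_rot: [3.14, -0.0, 0.152]
force: [2.7, -9.5, -2.7]
grip_width: 0.0004
grip_force: 5.1
```

Force rose to 9.5 N without motion, so the stop is touching. Back off, rise, and go over the knob aligned to the wing (yaw about 50°), fingers half open.

Call:
{"fn": "carry_out", "kwargs": {"motion": "0.0003 -0.002 0 0 0 0 255;0.0006 -0.004 0 0 0 0 255;0.0006 -0.004 0 0 0 0 255;0 0 0.02 0 0 0 255;0 0 0.04 0 0 0 255;0 0 0.04 0 0 0 255;0 0 0.0165 0 0 0 147;-0.002 0.015 0 0 0 6.9 147;-0.0025 0.017 0 0 0 6.9 147;-0.0025 0.017 0 0 0 6.9 147;-0.0025 0.017 0 0 0 6.9 147;-0.0025 0.017 0 0 0 6.9 147;-0.002 0.0145 0 0 0 6.9 147;0 0 0 0 0 0 147;0 0 0 0 0 0 147;0 0 0 0 0 0 147", "grip_force": 3}}

```text
time_s: 6.5
ee_pos: [0.5346, -0.0326, 0.15]
eef_rot: [-3.142, 0.0, 0.871]
force: [-0.0, -0.1, -1.1]
grip_width: 0.0401
grip_force: 0.0
```

```bash
cat >> h.py <<'E'
def knob(n,lo=.06,hi=.1):
    c=shot(n);P=cloud(c);hsv=cv2.cvtColor(c['pixels'],cv2.COLOR_RGB2HSV);Q=bed(P);r=np.hypot(Q[...,0],Q[...,1]);z=P[...,2]
    m=(c['range_z']>0)&(r<.032)&(z>lo)&(z<hi)&(hsv[...,2]<90)
    return c,P,m
E
python3 - <<'E'
from h import *
st();gap('scene');gap('top')
for n in('wrist','scene'):
    c,P,m=knob(n,.086);print(n,m.sum(),P[m].mean(0),cv2.minAreaRect(P[m][:,:2].astype(np.float32)))
E
```

```text
tcp [ 0.5346 -0.0326  0.15  ] bed [ 0.0001 -0.0001] Fbed [-0.03 -0.07] Fz -1.14 M [-0.034  0.012  0.021] yaw 49.9 w 0.0401251805953848 t 6.5
scene tab 34 [-0.0759 -0.071  -0.0669]
scene face 88 [0.0595 0.0645 0.0704]
scene block 1219 [0.071  0.1124 0.165 ]
top tab 0 
top face 0 
top block 721 [0.0782 0.1219 0.167 ]
wrist 1066 [ 0.53635961 -0.02928955  0.09248427] ((0.5353448987007141, -0.030312692746520042), (0.05481703579425812, 0.013470550999045372), 50.20064926147461)
scene 135 [ 0.53685882 -0.0294186   0.09319345] ((0.5349608659744263, -0.031305573880672455), (0.053250752389431, 0.013852575793862343), 49.927982330322266)
```

Stop and knob are as expected. Descend straddling the wing and close with play (about 17 mm).

Call:
{"fn": "carry_out", "kwargs": {"motion": "0.0003 0.0005 -0.02 0 0 0 147;0 0 -0.03 0 0 0 147;0 0 -0.02 0 0 0 147;0 0 -0.0095 0 0 0 147;0 0 0 0 0 0 190;0 0 0 0 0 0 209;0 0 0 0 0 0 209;0 0 0 0 0 0 209;0 0 0 0 0 0 209"}}

```text
time_s: 7.45
ee_pos: [0.5353, -0.0315, 0.0715]
eef_rot: [3.14, -0.001, 0.874]
force: [-0.2, -0.3, -0.7]
grip_width: 0.0166
grip_force: 0.0
```

```bash
cat >> h.py <<'E'
def kz():
    # visible wing-end / hub heights from the scene camera
    c,P,m=knob('scene',.03,.1);Q=bed(P[m]);z=P[m][:,2];r=np.hypot(*Q.T)
    e=z[(r>.019)&(r<.03)]
    print('n',m.sum(),'z pct',np.round(np.percentile(z,[50,90,98]),4),'ends',len(e),np.round(np.percentile(e,[50,90,98]),4) if len(e) else '')
    return c
E
python3 - <<'E'
from h import *
st();c=kz();cv2.imwrite('pics/s2.png',cv2.resize(c['pixels'][150:300,180:380],None,fx=4,fy=4)[:,:,::-1]);st()
E
```

```text
tcp [ 0.5353 -0.0315  0.0715] bed [0.0009 0.0008] Fbed [-0.22 -0.27] Fz -0.74 M [-0.068  0.003 -0.048] yaw 50.1 w 0.016582687062433495 t 7.45
n 336 z pct [0.0762 0.0946 0.0963] ends 124 [0.0786 0.0942 0.095 ]
tcp [ 0.5352 -0.0315  0.0713] bed [0.0008 0.0009] Fbed [0.14 1.04] Fz 0.54 M [-0.002 -0.042 -0.003] yaw 50.1 w 0.017294437102705968 t 7.5
```

View pics/s2.png

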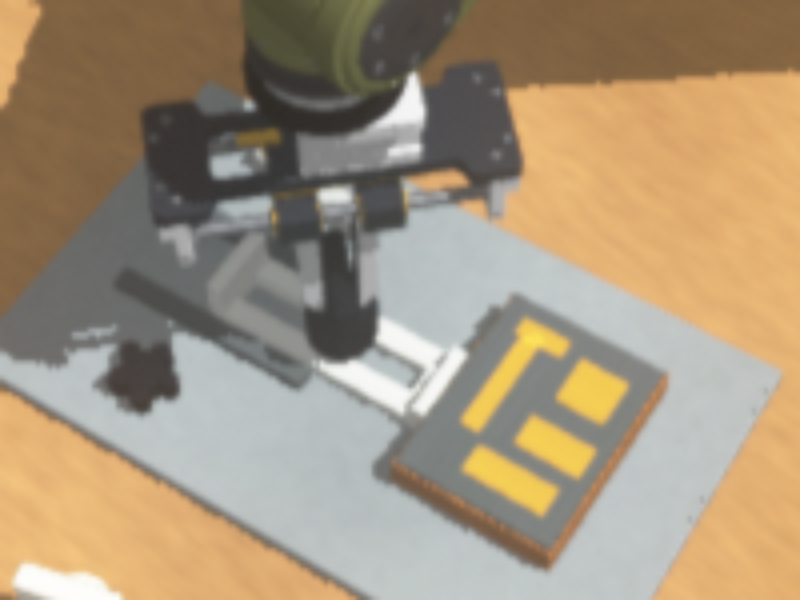

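The wing is between the fingers and the stop sits at the block. Turn anticlockwise in steps, watching moment and height.

Call:
{"fn": "carry_out", "kwargs": {"motion": "0 0 0 0 0 3 209;0 0 0 0 0 3 209;0 0 0 0 0 3 209;0 0 0 0 0 3 209;0 0 0 0 0 3 209;0 0 0 0 0 0 209"}}

```text
time_s: 8.0
ee_pos: [0.535, -0.0314, 0.0709]
eef_rot: [3.141, -0.0, 1.138]
force: [0.1, -0.1, 0.7]
grip_width: 0.0174
grip_force: 0.0
```

```bash
python3 - <<'E'
from h import *
st();kz();st()
E
```

```text
tcp [ 0.535  -0.0314  0.0709] bed [0.0006 0.001 ] Fbed [ 0.06 -0.16] Fz 0.75 M [-0.018 -0.099  0.005] yaw 65.2 w 0.017386230142805607 t 8.0
n 301 z pct [0.072  0.0944 0.0964] ends 108 [0.0742 0.0931 0.0954]
tcp [ 0.535  -0.0315  0.0708] bed [0.0006 0.0009] Fbed [-0.32 -0.11] Fz -0.05 M [-0.057 -0.062  0.059] yaw 65.0 w 0.017272908089229606 t 8.05
```

Call:
{"fn": "carry_out", "kwargs": {"motion": "0 0 0 0 0 2 209;0 0 0 0 0 2 209;0 0 0 0 0 2 209;0 0 0 0 0 2 209;0 0 0 0 0 0 209"}}

```text
time_s: 8.47
ee_pos: [0.5349, -0.0315, 0.0707]
eef_rot: [3.141, -0.0, 1.275]
force: [-0.3, 0.1, 0.4]
grip_width: 0.0171
grip_force: 0.1
```

```bash
python3 - <<'E'
from h import *
st();kz();st()
E
```

```text
tcp [ 0.5349 -0.0315  0.0707] bed [0.0006 0.001 ] Fbed [-0.24  0.17] Fz 0.44 M [-0.026 -0.029 -0.015] yaw 73.1 w 0.01711605496643511 t 8.4667
n 287 z pct [0.0683 0.0944 0.0969] ends 100 [0.0751 0.094  0.0964]
tcp [ 0.5349 -0.0315  0.0706] bed [0.0005 0.0009] Fbed [-0.32  0.41] Fz 0.05 M [-0.022 -0.03   0.03 ] yaw 73.0 w 0.01694437026313102 t 8.5167
```

Call:
{"fn": "carry_out", "kwargs": {"motion": "0 0 0 0 0 2 209;0 0 0 0 0 2 209;0 0 0 0 0 2 209;0 0 0 0 0 2 209;0 0 0 0 0 0 209"}}

```text
time_s: 8.93
ee_pos: [0.5349, -0.0315, 0.0706]
eef_rot: [3.141, -0.0, 1.415]
force: [0.2, -0.8, -0.3]
grip_width: 0.0173
grip_force: 0.2
```

```bash
python3 - <<'E'
from h import *
st();kz();st()
E
```

```text
tcp [ 0.5349 -0.0315  0.0706] bed [0.0005 0.001 ] Fbed [ 0.08 -0.85] Fz -0.29 M [-0.074 -0.043  0.008] yaw 81.0 w 0.01733912872015629 t 8.9333
n 268 z pct [0.0674 0.0946 0.0963] ends 101 [0.073  0.0938 0.0956]
tcp [ 0.5348 -0.0315  0.0705] bed [0.0005 0.001 ] Fbed [-0.6  -0.12] Fz 0.97 M [-0.02  -0.121 -0.054] yaw 80.9 w 0.01689191430412836 t 8.9833
```

Call:
{"fn": "carry_out", "kwargs": {"motion": "0 0 0 0 0 2 209;0 0 0 0 0 2 209;0 0 0 0 0 2 209;0 0 0 0 0 0 209"}}

```text
time_s: 9.32
ee_pos: [0.5348, -0.0314, 0.0705]
eef_rot: [3.142, -0.0, 1.519]
force: [-0.9, -0.2, -0.1]
grip_width: 0.0167
grip_force: 0.1
```

```bash
python3 - <<'E'
from h import *
st();kz();st()
E
```

```text
tcp [ 0.5348 -0.0314  0.0705] bed [0.0005 0.001 ] Fbed [-0.95 -0.04] Fz -0.11 M [ 0.004 -0.074  0.011] yaw 87.0 w 0.016687874654498898 t 9.3167
n 263 z pct [0.0668 0.0942 0.096 ] ends 95 [0.0767 0.0937 0.0947]
tcp [ 0.5348 -0.0315  0.0705] bed [0.0004 0.001 ] Fbed [ 0.55 -0.03] Fz -0.41 M [-0.028 -0.095 -0.008] yaw 86.9 w 0.017110577819396476 t 9.3667
```

```bash
python3 - <<'E'
from h import *
c,P,m=knob('scene',.03,.11);Q=bed(P[m])
r=np.hypot(*Q.T)
i=c['pixels'][200:265,225:325].copy()
j=cv2.resize(i,None,fx=7,fy=7,interpolation=2);cv2.imwrite('pics/s3.png',j[:,:,::-1])
for lo,hi in((.03,.05),(.05,.06),(.06,.07),(.07,.08),(.08,.09),(.09,.1)):
    k=(P[m][:,2]>lo)&(P[m][:,2]<=hi);q=Q[k];print(lo,k.sum(),'x',np.round(np.percentile(q[:,0],[2,50,98]),3),'y',np.round(np.percentile(q[:,1],[2,50,98]),3)) if k.any() else 0
E
```

```text
0.03 62 x [-0.001  0.015  0.019] y [-0.01   0.01   0.019]
0.05 36 x [0.004 0.016 0.02 ] y [-0.012  0.007  0.018]
0.06 42 x [0.008 0.015 0.019] y [-0.013  0.003  0.017]
0.07 23 x [0.006 0.011 0.016] y [0.008 0.021 0.026]
0.08 26 x [-0.01   0.01   0.014] y [-0.     0.02   0.026]
0.09 74 x [-0.011  0.004  0.013] y [-0.004  0.011  0.025]
```

View pics/s3.png

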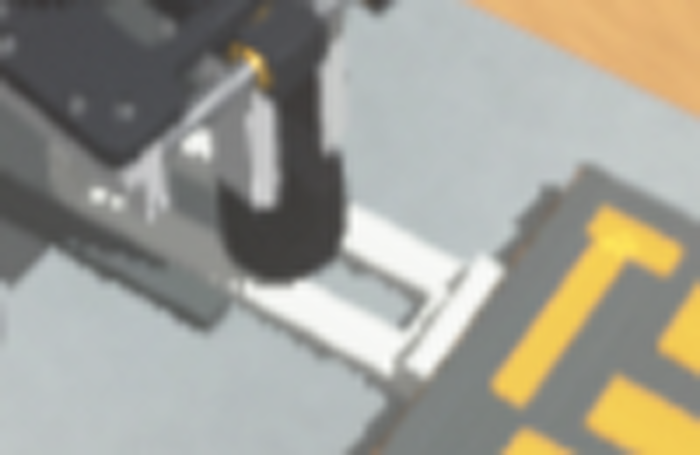

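The picture shows the wing end (at about (315,190) in the crop) turned along with the fingers and the knob not yet dropped; the wing is now at about 72° (turned about 22°). Continue.

Call:
{"fn": "carry_out", "kwargs": {"motion": "0 0 0 0 0 2 209;0 0 0 0 0 2 209;0 0 0 0 0 2 209;0 0 0 0 0 0 209"}}

```text
time_s: 9.75
ee_pos: [0.5348, -0.0315, 0.0704]
eef_rot: [-3.142, 0.0, 1.624]
force: [0.6, 0.2, -0.3]
grip_width: 0.017
grip_force: 0.0
```

```bash
cat >> h.py <<'E'
def we():
    c,P,m=knob('scene',.03,.11);Q=bed(P[m]);z=P[m][:,2];r=np.hypot(*Q.T)
    e=(r>.0215)&(r<.031)&(z>.06)
    print('end n',e.sum(),'ang',np.round(np.degrees(np.arctan2(np.median(Q[e,1]),np.median(Q[e,0])))+8.4,1),'z',np.round(np.percentile(z[e],[2,20,50,80,95]),4))
E
python3 - <<'E'
from h import *
st();we();st()
E
```

```text
tcp [ 0.5348 -0.0315  0.0704] bed [0.0004 0.001 ] Fbed [0.63 0.06] Fz -0.29 M [-0.021 -0.083 -0.021] yaw 93.1 w 0.01695776769868784 t 9.75
end n 44 ang 77.6 z [0.0696 0.0756 0.085  0.0917 0.0944]
tcp [ 0.5348 -0.0315  0.0704] bed [0.0004 0.001 ] Fbed [0.44 0.18] Fz -0.4 M [-0.067 -0.071 -0.025] yaw 93.0 w 0.017250061374793995 t 9.8
```

Call:
{"fn": "carry_out", "kwargs": {"motion": "0 0 0 0 0 2 209;0 0 0 0 0 2 209;0 0 0 0 0 2 209;0 0 0 0 0 0 209"}}

```text
time_s: 10.13
ee_pos: [0.5348, -0.0315, 0.0704]
eef_rot: [-3.142, 0.0, 1.729]
force: [0.4, 0.2, 0.0]
grip_width: 0.0172
grip_force: 0.0
```

```bash
python3 - <<'E'
from h import *
st();we();st()
E
```

```text
tcp [ 0.5348 -0.0315  0.0704] bed [0.0004 0.001 ] Fbed [0.41 0.12] Fz 0.02 M [ 0.012 -0.083 -0.004] yaw 99.0 w 0.01719423783756798 t 10.1333
end n 40 ang 95.9 z [0.0639 0.0687 0.0792 0.086  0.0871]
tcp [ 0.5348 -0.0315  0.0704] bed [0.0004 0.001 ] Fbed [-0.69  1.2 ] Fz -0.03 M [-0.077 -0.05  -0.013] yaw 98.9 w 0.016997387792043232 t 10.1833
```

Call:
{"fn": "carry_out", "kwargs": {"motion": "0 0 0 0 0 2 209;0 0 0 0 0 2 209;0 0 0 0 0 2 209;0 0 0 0 0 0 209"}}

```text
time_s: 10.52
ee_pos: [0.5348, -0.0315, 0.0705]
eef_rot: [3.142, 0.0, 1.833]
force: [0.4, 0.6, -0.4]
grip_width: 0.0169
grip_force: 0.0
```

```bash
python3 - <<'E'
from h import *
st();we();st()
E
```

```text
tcp [ 0.5348 -0.0315  0.0705] bed [0.0005 0.001 ] Fbed [0.51 0.53] Fz -0.4 M [-0.06  -0.113  0.02 ] yaw 105.0 w 0.016905421680855477 t 10.5167
end n 39 ang 95.0 z [0.0634 0.0702 0.0789 0.0851 0.0862]
tcp [ 0.5348 -0.0315  0.0704] bed [0.0004 0.001 ] Fbed [0.11 0.16] Fz 0.35 M [-0.025 -0.132 -0.015] yaw 104.9 w 0.016800836558839877 t 10.5667
```

The wing end dropped from 0.0944 to 0.0866 (7.5 mm) at about 95°, so the thread has clicked. Lower the fingers 6 mm and turn clockwise with play.

Call:
{"fn": "carry_out", "kwargs": {"motion": "0 0 -0.003 0 0 -1 209;0 0 -0.003 0 0 -3 209;0 0 0 0 0 -3 209;0 0 0 0 0 -3 209;0 0 0 0 0 -3 209;0 0 0 0 0 -3 209;0 0 0 0 0 -3 209;0 0 0 0 0 -3 209;0 0 0 0 0 -3 209;0 0 0 0 0 -3 209;0 0 0 0 0 -3 209;0 0 0 0 0 -3 209;0 0 0 0 0 -3 209;0 0 0 0 0 -3 209;0 0 0 0 0 0 209", "grip_force": 10}}

```text
time_s: 11.82
ee_pos: [0.5347, -0.0315, 0.0642]
eef_rot: [-3.141, 0.0, 1.131]
force: [0.3, 0.6, -0.2]
grip_width: 0.017
grip_force: 0.0
```

```bash
python3 - <<'E'
from h import *
st();we();st()
E
```

```text
tcp [ 0.5347 -0.0315  0.0642] bed [0.0004 0.001 ] Fbed [0.36 0.58] Fz -0.17 M [-0.057 -0.018  0.017] yaw 64.8 w 0.017032805727191472 t 11.8167
end n 51 ang 71.6 z [0.0621 0.069  0.0786 0.0857 0.0872]
tcp [ 0.5347 -0.0314  0.0642] bed [0.0004 0.001 ] Fbed [-0.33 -0.6 ] Fz -0.68 M [-0.083 -0.069  0.034] yaw 65.0 w 0.01708876172768136 t 11.8667
```

Call:
{"fn": "carry_out", "kwargs": {"motion": "0 0 0 0 0 -3 209;0 0 0 0 0 -3 209;0 0 0 0 0 -3 209;0 0 0 0 0 -3 209;0 0 0 0 0 0 209"}}

```text
time_s: 12.28
ee_pos: [0.5348, -0.0315, 0.0643]
eef_rot: [-3.142, 0.0, 0.924]
force: [0.5, 0.7, -0.3]
grip_width: 0.0168
grip_force: 0.0
```

```bash
python3 - <<'E'
from h import *
st();we();st()
E
```

```text
tcp [ 0.5348 -0.0315  0.0643] bed [0.0004 0.001 ] Fbed [0.55 0.61] Fz -0.31 M [ 0.047 -0.059  0.018] yaw 53.0 w 0.016775479079181473 t 12.2833
end n 47 ang 62.6 z [0.0625 0.0672 0.0791 0.084  0.0851]
tcp [ 0.5348 -0.0314  0.0644] bed [0.0004 0.001 ] Fbed [ 0.38 -0.53] Fz -0.96 M [-0.057 -0.009 -0.018] yaw 53.2 w 0.016824101132895005 t 12.3333
```

Call:
{"fn": "carry_out", "kwargs": {"motion": "0 0 0 0 0 -3 209;0 0 0 0 0 -3 209;0 0 0 0 0 -2 209"}}

```text
time_s: 12.58
ee_pos: [0.5348, -0.0315, 0.0644]
eef_rot: [-3.142, 0.0, 0.786]
force: [0.2, 0.2, -0.6]
grip_width: 0.0169
grip_force: 0.2
```

```bash
python3 - <<'E'
from h import *
st();we();st()
E
```

```text
tcp [ 0.5348 -0.0315  0.0644] bed [0.0004 0.001 ] Fbed [0.2  0.22] Fz -0.64 M [-0.035  0.018 -0.014] yaw 45.1 w 0.01689085242088204 t 12.5833
end n 60 ang 56.0 z [0.0607 0.0668 0.0771 0.0849 0.0863]
tcp [ 0.5348 -0.0315  0.0644] bed [0.0004 0.001 ] Fbed [ 0.59 -0.19] Fz -0.58 M [ 0.009 -0.051 -0.007] yaw 45.0 w 0.017036301443610447 t 12.6333
```

Call:
{"fn": "carry_out", "kwargs": {"motion": "0 0 0 0 0 -3 209;0 0 0 0 0 -3 209;0 0 0 0 0 -2 209"}}

```text
time_s: 12.88
ee_pos: [0.5348, -0.0315, 0.0644]
eef_rot: [3.142, -0.0, 0.647]
force: [0.4, -1.1, -0.7]
grip_width: 0.0169
grip_force: 2.4
```

```bash
python3 - <<'E'
from h import *
st();we();st()
E
```

```text
tcp [ 0.5348 -0.0315  0.0644] bed [0.0005 0.001 ] Fbed [ 0.25 -1.11] Fz -0.66 M [-0.027 -0.15   0.041] yaw 37.1 w 0.01690423206827786 t 12.8833
end n 60 ang 48.5 z [0.0606 0.0669 0.0781 0.0846 0.0864]
tcp [ 0.5348 -0.0315  0.0644] bed [0.0005 0.001 ] Fbed [0.7  0.43] Fz -2.1 M [-0.039 -0.148  0.106] yaw 37.0 w 0.017405378669647677 t 12.9333
```

Call:
{"fn": "carry_out", "kwargs": {"motion": "0 0 0 0 0 -3 209;0 0 0 0 0 -3 209;0 0 0 0 0 -2 209"}}

```text
time_s: 13.18
ee_pos: [0.5349, -0.0315, 0.0644]
eef_rot: [3.141, -0.0, 0.509]
force: [0.8, -1.3, -1.8]
grip_width: 0.0173
grip_force: 10.7
```

```bash
python3 - <<'E'
from h import *
st();we();st()
E
```

```text
tcp [ 0.5349 -0.0315  0.0644] bed [0.0005 0.0009] Fbed [ 0.6  -1.37] Fz -1.77 M [-0.067 -0.257  0.267] yaw 29.1 w 0.01726286056296417 t 13.1833
end n 51 ang 41.8 z [0.0606 0.0687 0.0771 0.084  0.0858]
tcp [ 0.5349 -0.0315  0.0644] bed [0.0005 0.0009] Fbed [ 1.4  -0.35] Fz -1.99 M [-0.126 -0.333  0.262] yaw 29.0 w 0.01725745704077714 t 13.2333
```

The turning moment is about 0.26 N m, so it is snug. Open the fingers and rise clear.

Call:
{"fn": "carry_out", "kwargs": {"motion": "0 0 0 0 0 0 180;0 0 0 0 0 0 147;0 0 0 0 0 0 147;0 0 0 0 0 0 147;0 0 0.01 0 0 0 147;0 0 0.03 0 0 0 147;0 0 0.04 0 0 0 147;0 0 0.04 0 0 0 147;0 0 0 0 0 0 147;0 0 0 0 0 0 147"}}

```text
time_s: 14.07
ee_pos: [0.5356, -0.0315, 0.1872]
eef_rot: [3.139, -0.004, 0.508]
force: [0.7, -0.4, -1.0]
grip_width: 0.04
grip_force: 0.0
```

```bash
python3 - <<'E'
from h import *
st();gap('scene');we()
c,P,m=knob('wrist',.075);print(m.sum(),np.median(P[m],0),cv2.minAreaRect(P[m][:,:2].astype(np.float32)))
cv2.imwrite('pics/end.png',c['pixels'][:,:,::-1])
E
```

```text
tcp [ 0.5356 -0.0315  0.1872] bed [0.0013 0.0008] Fbed [ 0.6  -0.51] Fz -0.97 M [-0.016 -0.006  0.064] yaw 29.1 w 0.04003789299109487 t 14.0667
scene tab 45 [-0.0771 -0.0707 -0.0671]
scene face 87 [0.0596 0.0647 0.0708]
scene block 1227 [0.0708 0.1132 0.165 ]
end n 52 ang 42.2 z [0.0619 0.0675 0.078  0.084  0.0859]
798 [ 0.5368659  -0.0294002   0.08368012] ((0.5354021787643433, -0.03032675012946129), (0.054572418332099915, 0.013998758979141712), 41.684810638427734)
```

View pics/end.png

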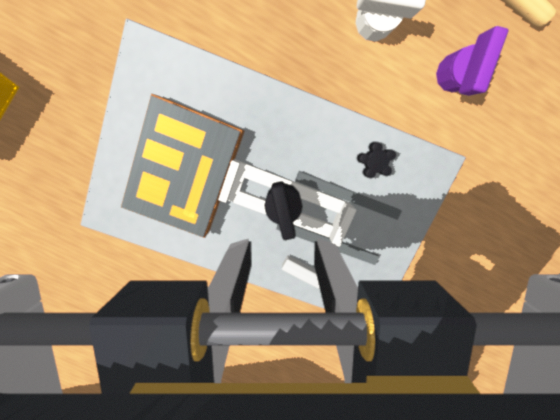

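The wing top is now at 0.0837 m, which puts the knob foot at about 22 mm and seated. The stop face (232,182) touches the block, the block hasn't shifted, and the bystanders are in place. Hand in.

```bash
python3 -c "
from station import ctrl
print(ctrl.hand_in())"
```

```text
the job is handed in; nothing more can be done
None
```

The job is done and handed in at about 14 s: the stop touches the block with no measurable shift of the block, and the knob clicked (a drop of about 7.5 mm) and was then turned snug to about 0.26 N m; the hand-in returned no verdict.

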